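# Inspect the toppled rail modules at the bench camera

### The job

Inspect the fallen modules (two or three of them) one after the other, from the shortest to the tallest. Show each to the camera held upright, sides square to the lens with the marked spot near the foot at the camera's focus: first the left side (slots), then the front (screws), then the right side (trimmer), keeping each still for about a second. In the end every module stands upright by itself on the black outgoing mat; do not bump the camera, and leave the screwdriver, spool and multimeter where they are.

Things in the scene. Friction and masses are not known exactly. Their poses are not given: they have to be found in the camera images.
- module_a: the shortest module: off-white plastic box 36 mm wide (y), 40 deep (x), 60 tall (z), 100 to 260 g. Origin: centre of its foot; z from foot to top, -x front, +y left side, -y right side, +x back (steel clip plate near the foot); black window on top; all flush. Starts lying on the bench, front face down, top roughly towards the robot and to its right; may be absent (None)
- module_a_front (a point): point in the middle of the shortest module's front face, on the grey strip with three steel screws (normal: the module's -x), 20 mm above its foot; axes as the module's
- module_a_left (a point): point in the middle of the shortest module's left side, on the three black slots (normal: the module's +y), 20 mm above its foot; axes as the module's
- module_a_right (a point): point in the middle of the shortest module's right side, on the round black trimmer (normal: the module's -y), 20 mm above its foot; axes as the module's
- module_b: the middle module: off-white plastic box 36 mm wide (y), 40 deep (x), 80 tall (z), 100 to 260 g. Origin: centre of its foot; z from foot to top, -x front, +y left side, -y right side, +x back (steel clip plate near the foot); black window on top; all flush. Starts lying on the bench, left side down, top roughly towards the robot and to its right; may be absent (None)
- module_b_front (a point): point in the middle of the middle module's front face, on the grey strip with three steel screws (normal: the module's -x), 20 mm above its foot; axes as the module's
- module_b_left (a point): point in the middle of the middle module's left side, on the three black slots (normal: the module's +y), 20 mm above its foot; axes as the module's
- module_b_right (a point): point in the middle of the middle module's right side, on the round black trimmer (normal: the module's -y), 20 mm above its foot; axes as the module's
- module_c: the tallest module: off-white plastic box 36 mm wide (y), 40 deep (x), 100 tall (z), 100 to 260 g. Origin: centre of its foot; z from foot to top, -x front, +y left side, -y right side, +x back (steel clip plate near the foot); black window on top; all flush. Starts lying on the bench, right side down, top roughly towards the robot and to its right; may be absent (None)
- module_c_front (a point): point in the middle of the tallest module's front face, on the grey strip with three steel screws (normal: the module's -x), 20 mm above its foot; axes as the module's
- module_c_left (a point): point in the middle of the tallest module's left side, on the three black slots (normal: the module's +y), 20 mm above its foot; axes as the module's
- module_c_right (a point): point in the middle of the tallest module's right side, on the round black trimmer (normal: the module's -y), 20 mm above its foot; axes as the module's
- camera: fixed inspection camera on a dark steel block (90 x 80 mm, 32 mm high): white head 60 x 56 x 56 mm, black lens with an aluminium ring; highest point 88 mm above the bench. Origin on the bench under the head's centre; the lens looks along its -x, lens axis 60 mm up, lens front 65 mm from the origin
- focus (a point): the camera's focus point: on the lens axis, 60 mm in front of the lens and 60 mm above the bench, straight over a small yellow ring painted on the bench; axes as the camera's (x runs from the focus into the lens)
- mat: outgoing mat: fixed black rubber slab 130 x 270 x 5 mm (x, y, z) with aluminium strips on its short edges, to the robot's left; origin at the centre of its underside, upper face 5 mm above it
- screwdriver: bystander: screwdriver lying on the bench, 160 mm
- spool: bystander: aluminium spool, 56 mm across, 40 mm high, origin under its centre
- multimeter: bystander: grey hand multimeter lying flat, 150 x 75 x 34 mm, origin under its centre

How it is judged:
By the outcome, as a careful person would: the job done as asked, in the order asked, and still so for the second after the job is handed in, with the robot touching nothing.
Of module_a, module_b, module_c only 2 to 3 are there at a start; the rules pass over those that are not, and their reading is None.
At some moment in a run one of module_a, module_b, module_c may be knocked a few centimetres aside while the robot is not near it.
It also fails if it takes over 210 s, if anything falls off the work surface, if the arm or the gripper's body presses on something with over 40 N, if the wrist force passes 120 N, or if a joint passes its speed limit or range.

### The arm

A 6-joint arm with a two-finger parallel gripper is mounted at the origin on the work surface. World frame = base frame: x ahead of the robot, y to its left, z up, the work surface at z = 0. Lengths are in m, angles in degrees, forces in N, time in s.
With the tool pointing down it reaches from about 0.325 to 0.775 m from the base axis. Payload 5.5 kg.
Tool frame: the origin (TCP) lies at the centre of the arm's flange, where the gripper is bolted on; the fingertips stand 182 mm ahead of it and the grasp point (between the pads) lies 163 mm ahead of it; z points along the fingers, y is the line along which they close (so a half turn about z gives the same grasp; the last joint's range is limited). The gripper opens to 88 mm and grips with 3 to 60 N. Pads are 20 mm wide; open, the fingers measure 115 mm over their backs; the gripper's body (75 mm by 178 mm) begins 61 mm behind the grasp point.
Start: joints at [-69.139, 5.22, 70.514, -0, 104.267, -3.249], TCP at [0.245, -0.548, 0.405] pointing down, gripper open.
Joint ranges: [-164.24, 164.24], [-49.07, 125.15], [9.68, 141.18], [-86.29, 266.29], [3.28, 154.24], [-151.56, 151.56]. Speed limits (degrees/s): [147.25, 147.25, 172.46, 180, 180, 180].

### API

Orientations are given as [roll, pitch, yaw] about the fixed x, y, z axes, in that order (R = Rz(yaw) Ry(pitch) Rx(roll)).
In Python, from station import r gives the robot as it stands. The module is installed in compiled form; this text tells all that it offers. Calls block until the motion is done:
- r.reach(position, orientation): joint-space move of the TCP to a pose.
- r.servo_line(position, rotation=None, speed=0.15): straight line of the TCP; rotation=None keeps the orientation; speed is the mean speed in m/s.
- r.move_joints(angles): joint-space move.
- r.let_go() and r.grab(squeeze=None): open the fingers fully, or close them until they stop; squeeze is the grip in N (None keeps the last).
- r.wait(seconds).
- r.inverse_kinematics(position, orientation): joint angles nearest the present ones, or None.
- r.sense(): the state.
- r.snapshot(name): name is "scene" or "side" or "wrist"; returns a dict with "frame" (480x640x3 uint8, red, green, blue), "fx", "fy", "cx", "cy" (pixels), "R" (3x3) and "t" (3): a world point X has camera coordinates R X + t. Camera axes: x right, y down, z forward; pixel columns grow to the right and rows downward; lengths in m; the calibration is good to about 2 mm. The wrist camera is an equidistant fisheye: a pixel r from the principal point sees the ray r / f radians off the axis. A picture is of the moment at which its call begins. There is no depth.
A pose or a line that the arm cannot do raises r.IKError and nothing moves.
- r.hand_in(): hands the job in; it is judged then, once.
The state is a dict: "clock": time; "joints": joint angles; "joint_vel": joint speeds; "joint_torque": joint torques, N m; "tcp_pos": TCP position; "orientation": TCP orientation; "contact_force": force on the tool from outside, world axes, zero at the start; "torque": the same for the moment, N m; "opening": finger opening in m; "gripper_force": force on a finger pad.
Only numpy, scipy, OpenCV 4.12 (cv2) and the standard library are available. Lean on these libraries where they do the work, as an engineer would, in place of code of your own. Each camera call takes 0.05 s, during which the arm holds its last target. There are 200 camera calls.

## Working session

There is one attempt and no reset: what is moved stays moved. The work goes in short steps, each a Python script; the robot and the scene stay as the last script left them, time stands still between calls to the robot, and variables do not carry over. Pictures are saved under pics/ and viewed, at most 16 in all, crops included, and the job is handed in when it is done.

```bash
mkdir -p pics; python3 - <<'E'
from station import r
import cv2,numpy as np
for n in("scene","side","wrist"):
    s=r.snapshot(n); cv2.imwrite(f"pics/{n}0.png",s["frame"][:,:,::-1]); 
    R=np.array(s["R"]);t=np.array(s["t"]);print(n,s["fx"],s["cx"],s["cy"],(-R.T@t).round(3),R.round(3).tolist())
print(r.sense())
E
```

```text
scene 523.5540388731403 336.7890540264747 244.4633613347261 [ 1.146 -0.389  1.034] [[0.568, 0.823, 0.001], [0.691, -0.476, -0.544], [-0.447, 0.309, -0.839]]
side 500.9108238148539 311.1706768641824 250.30005918143166 [0.228 0.756 0.965] [[-0.897, -0.443, -0.006], [-0.314, 0.646, -0.695], [0.312, -0.621, -0.719]]
wrist 371.64829954431775 317.22038703105073 236.99856947827405 [ 0.313 -0.517  0.383] [[0.408, -0.913, -0.002], [-0.878, -0.393, 0.273], [-0.25, -0.109, -0.962]]
{'clock': 0.15, 'joints': array([-6.91397305e+01,  5.25229824e+00,  7.05654298e+01,  5.37503877e-04,
        1.04267531e+02, -3.25001269e+00]), 'joint_vel': array([-0.00127758, -0.2364701 , -0.28995389, -0.00921476, -0.05738337,
       -0.02996216]), 'joint_torque': array([ 2.54021281e-03, -4.47045279e+01, -4.06907916e+01,  6.98836008e-02,
        2.74085510e-02, -1.19986248e-04]), 'tcp_pos': array([ 0.24509859, -0.54770197,  0.40378177]), 'orientation': array([-1.79914908e+02, -5.35386518e-03,  2.41104103e+01]), 'contact_force': array([ 0.5644657 , -0.56913427,  0.41483507]), 'torque': array([-0.02822245, -0.03196318,  0.025072  ]), 'gripper_force': 0.0, 'opening': 0.0875834386721379}
```

View pics/scene0.png

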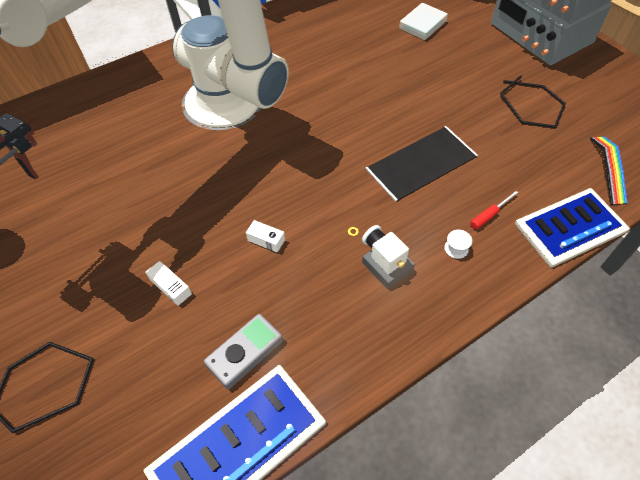

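View pics/side0.png

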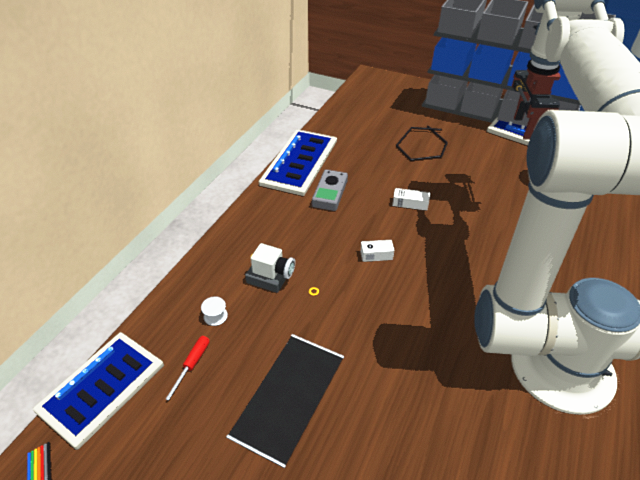

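The scene shows only two modules. B lies trimmer-up at scene (266,236) and side (377,251). C lies slots-up at scene (170,283) and side (411,199). The camera block is at scene (388,255), the ring at (353,231), and the mat at (421,162). There is no third module. Next I zoom in for corners.

```bash
python3 - <<'E'
import cv2,numpy as np
a=cv2.imread("pics/scene0.png");b=cv2.imread("pics/side0.png")
def c(i,x,y):return cv2.resize(i[y-25:y+25,x-33:x+33],(396,300),interpolation=cv2.INTER_CUBIC)
cv2.imwrite("pics/crop0.png",np.vstack([np.hstack([c(a,266,236),c(a,168,283)]),np.hstack([c(b,377,251),c(b,411,199)])]))
E
```

```text
(no output)
```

View pics/crop0.png

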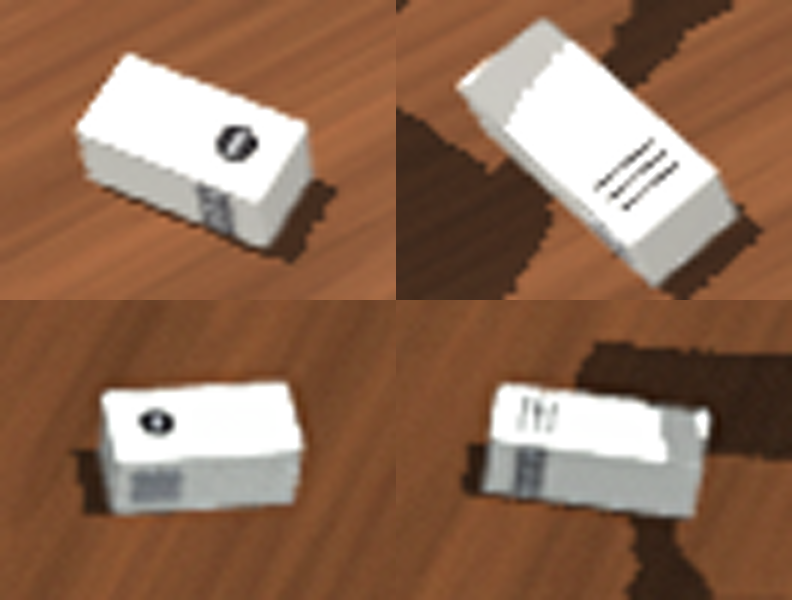

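```bash
cat > h.py <<'E'
import cv2,numpy as np
from station import r
from scipy.spatial.transform import Rotation as Ro
def ray(s,p):
    p=np.array(p,float); v=(p-[s["cx"],s["cy"]])/s["fx"]
    if s.get("fish"):
        th=np.hypot(*v); d=np.array([*(v/th*np.sin(th)),np.cos(th)])
    else: d=np.array([*v,1])
    R=np.array(s["R"]);d=R.T@d
    return -R.T@np.array(s["t"]),d/np.linalg.norm(d)
def plane(s,p,z):
    o,d=ray(s,p); return o+d*(z-o[2])/d[2]
def tri(*sp):
    A=np.zeros((3,3));b=np.zeros(3);L=[ray(s,p) for s,p in sp]
    for o,d in L:
        M=np.eye(3)-np.outer(d,d);A+=M;b+=M@o
    X=np.linalg.solve(A,b); return X,max(np.linalg.norm(np.cross(X-o,d)) for o,d in L)
def snap(n,f=None):
    s=r.snapshot(n); s["fish"]=n=="wrist"
    if f: cv2.imwrite(f"pics/{f}.png",s["frame"][:,:,::-1])
    return s
def yellow(s):
    h=cv2.cvtColor(s["frame"],cv2.COLOR_RGB2HSV); return cv2.inRange(h,(22,150,120),(35,255,255))
E
python3 - <<'E'
from h import *
S=snap("scene");D=snap("side")
B=([(128,54),(78,130),(258,198),(307,125),(237,144)],(233,211),[(301,155),(288,82),(102,92),(117,165),(157,123)],(344,226))
C=([(148,18),(62,88),(228,248),(320,175),(242,175)],(135,258),[(302,160),(312,108),(105,83),(92,140),(142,113)],(378,174))
for n,(a,oa,b,ob) in dict(B=B,C=C).items():
    print(n)
    for p,q in zip(a,b):
        X,e=tri((S,np.array(p)/6+oa-.5),(D,np.array(q)/6+ob-.5)); print(X.round(4),round(e,4))
ps=[]
for s in(S,D):
    m=yellow(s);n,l,st,c=cv2.connectedComponentsWithStats(m)
    for i in range(1,n):
        if st[i,4]>8: print(st[i],c[i].round(1),plane(s,c[i],0).round(4))
def p(a,b,t): X,e=tri((S,a),(D,b)); print(t,X.round(4),round(e,4))
p((376,238),(288,267),"lens"); 
p((458,238),(212,304),"spooltop");p((397,198),(292,336),"mat?")
for a in [(367,166),(397,198),(477,156),(446,127)]: print("matS",plane(S,a,.005).round(3))
for a in [(292,336),(343,357),(284,465),(228,437)]: print("matD",plane(D,a,.005).round(3))
E
```

```text
B
[ 0.4407 -0.1415  0.0298] 0.0013
[ 0.4615 -0.1768  0.0327] 0.0031
[ 0.5309 -0.1353  0.0346] 0.0011
[ 0.5098 -0.1012  0.03  ] 0.0013
[ 0.5032 -0.1291  0.0328] 0.0019
C
[ 0.4213 -0.3725  0.0334] 0.0015
[ 0.4293 -0.4116  0.0327] 0.0028
[ 0.5255 -0.3887  0.032 ] 0.0013
[ 0.5167 -0.3482  0.0299] 0.0005
[ 0.5016 -0.3723  0.0334] 0.0019
[607 142   8  16  20] [611.8 148.8] [0.7609 0.769  0.    ]
[616 166   3   9  13] [617.2 170.2] [0.8183 0.7205 0.    ]
[309 287  10   8  40] [313.5 290.8] [0.5793 0.0449 0.    ]
[ 33 449   4  31  93] [ 35. 464.] [0.8689 0.6592 0.    ]
lens [0.6539 0.0497 0.0547] 0.007
spooltop [0.7592 0.214  0.041 ] 0.0003
mat? [0.5658 0.1905 0.003 ] 0.0027
matS [0.442 0.192 0.005]
matS [0.569 0.191 0.005]
matS [0.579 0.451 0.005]
matS [0.452 0.454 0.005]
matD [0.563 0.19  0.005]
matD [0.436 0.189 0.005]
matD [0.441 0.453 0.005]
matD [0.566 0.454 0.005]
```

```bash
python3 - <<'E'
import cv2,numpy as np
a=cv2.imread("pics/scene0.png");b=cv2.imread("pics/side0.png")
def c(i,x,y):return cv2.resize(i[y-37:y+38,x-33:x+33],(396,450),interpolation=cv2.INTER_CUBIC)
cv2.imwrite("pics/crop1.png",np.hstack([c(a,378,255),c(b,278,270)]))
E
```

```text
(no output)
```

View pics/crop1.png

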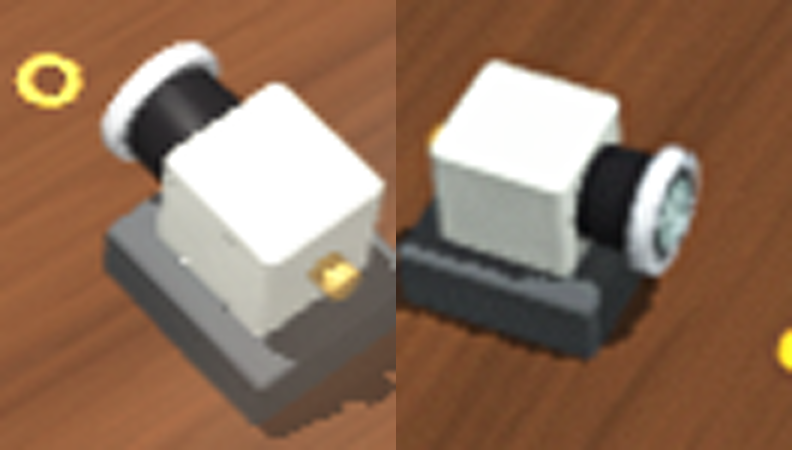

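```bash
cat >> h.py <<'E'
def pose(gp,tz,ty):
    "TCP pos & rpy for grasp point gp, tool z dir, tool y dir"
    tz=np.array(tz)/np.linalg.norm(tz); tx=np.cross(ty,tz);tx/=np.linalg.norm(tx)
    M=np.column_stack([tx,np.cross(tz,tx),tz])
    return np.array(gp)-.163*tz, Ro.from_matrix(M).as_euler("xyz",degrees=True)
E
python3 - <<'E'
from h import *
S=snap("scene");D=snap("side")
a=[(275,85),(165,160),(268,265),(382,185),(49,80)];b=[(170,190),(222,98),(95,62),(38,150),(409,351)]
Q=[]
for p,q in zip(a,b):
    X,e=tri((S,np.array(p)/6+(345,218)-.5),(D,np.array(q)/6+(245,233)-.5)) if p[0]!=49 else (plane(S,np.array(p)/6+(345,218)-.5,0),0);Q.append(X);print(X.round(4),round(e,4))
Q=np.array(Q);v=(Q[2]+Q[3]-Q[0]-Q[1])/2;print("yaw",np.degrees(np.arctan2(v[1],v[0])), "w",np.linalg.norm(v)); v=Q[0]-Q[1]+Q[3]-Q[2];print("yaw",np.degrees(np.arctan2(-v[0],v[1])), "center",Q[:4].mean(0))
F=np.array([.578,.045,0]);cy=np.radians(3)
u3=lambda a:np.array([np.cos(a),np.sin(a),0]);Z=np.array([0,0,1.])
for th in (35,45,55,65):
  c,s=np.cos(np.radians(th)),np.sin(np.radians(th))
  for k in(0,180):
    for name,d in(("B",-149.3),("C",-166)):
        D_=u3(np.radians(d)); g=[.46,-.153,.026] if name=="B" else [.445,-.387,.026]
        sg=1 if k==0 else -1
        tz=-c*Z-s*D_; P=pose(g,tz,sg*np.cross(Z,D_)); q=r.inverse_kinematics(*P); print(th,k,name,"pick",None if q is None else np.round(q))
        # sides: tool coming from horizontal dir u' ; module: u->u', d->Z, w=Z x D -> ?
        for ang in (0,90,-90,180):
            U=u3(cy+np.radians(ang)); # u' direction; (u,d)->(U,Z): w=u x d -> U x Z
            P=pose(F+[0,0,.105 if name=="B" else .12],-c*U-s*Z,sg*np.cross(U,Z)); q=r.inverse_kinematics(*P); print("   show",ang,None if q is None else np.round(q))
E
```

```text
[0.6753 0.0758 0.0818] 0.0029
[0.6799 0.0227 0.0833] 0.0023
[0.7368 0.0267 0.0832] 0.0015
[0.7328 0.0805 0.0831] 0.0023
[0.5845 0.0448 0.    ] 0
yaw 4.349694909346799 w 0.05732194277712435
yaw 4.5998693126489325 center [0.70618981 0.05140988 0.08282615]
35 0 B pick [-45. -22. 124.  36.  73.   5.]
   show 0 [  2.  51.  39.  -2. 145.  88.]
   show 90 [ 26.  19.  84. -50. 101.  24.]
   show -90 None
   show 180 [ -1. -40. 135.   6.  30. -97.]
35 0 C pick [-63.  -2. 106.  36.  71.   2.]
   show 0 [  2.  51.  38.  -2. 146.  88.]
   show 90 [ 26.  18.  83. -50. 102.  23.]
   show -90 None
   show 180 [ -1. -41. 134.   6.  32. -97.]
35 180 B pick None
   show 0 [  2.  51.  39.  -2. 145. -92.]
   show 90 None
   show -90 [-24.  17.  86.  49. 104. -27.]
   show 180 [ -1. -40. 135.   6.  30.  83.]
35 180 C pick None
   show 0 [  2.  51.  38.  -2. 146. -92.]
   show 90 None
   show -90 [-24.  16.  85.  49. 104. -25.]
   show 180 [ -1. -41. 134.   6.  32.  83.]
45 0 B pick [-52. -22. 127.  47.  74.  -6.]
   show 0 [  2.  43.  47.  -1. 135.  88.]
   show 90 [ 23.  14.  84. -42.  98.  20.]
   show
[... 1293 characters left out ...]
ck [-62. -12. 131.  67.  80. -28.]
   show 0 [  1.  25.  64.  -1. 116.  88.]
   show 90 [ 15.   7.  86. -24.  92.  12.]
   show -90 None
   show 180 [  0. -18. 109.   1.  64. -93.]
65 0 C pick [-75.   7. 113.  68.  77. -27.]
   show 0 [  1.  25.  63.  -1. 117.  88.]
   show 90 [ 15.   7.  85. -25.  94.  11.]
   show -90 None
   show 180 [  0. -19. 108.   1.  66. -93.]
65 180 B pick None
   show 0 [  1.  25.  64.  -1. 116. -92.]
   show 90 None
   show -90 [-12.   6.  87.  24.  94. -15.]
   show 180 [  0. -18. 109.   1.  64.  87.]
65 180 C pick None
   show 0 [  1.  25.  63.  -1. 117. -92.]
   show 90 None
   show -90 [-12.   5.  86.  24.  95. -15.]
   show 180 [  0. -19. 108.   1.  66.  87.]
```

B and C are measured at about 33 mm high, close to the stated 36. The camera yaw is about 4.5° and the ring is at about (.582,.045). Next I take close wrist looks.

```bash
python3 - <<'E'
from h import *
for i,(p,y) in enumerate([((.42,-.17,.36),24),((.50,-.02,.36),24)]):
    r.reach(p,[180,0,y]); r.wait(.3)
    s=snap("wrist",f"w{i}"); np.savez(f"w{i}.npz",**s)
    m=yellow(s);n,l,st,c=cv2.connectedComponentsWithStats(m)
    for j in range(1,n):
        if st[j,4]>30: print(i,st[j],c[j].round(1),plane(s,c[j],0).round(4))
cv2.imwrite("pics/wc.png",cv2.resize(np.vstack([cv2.imread("pics/w0.png"),cv2.imread("pics/w1.png")]),None,fx=.62,fy=.62,interpolation=cv2.INTER_AREA))
print(r.sense()["clock"])
E
```

```text
1 [275  93  27  26 332] [288.  105.6] [0.5814 0.0445 0.    ]
3.3083
```

View pics/wc.png

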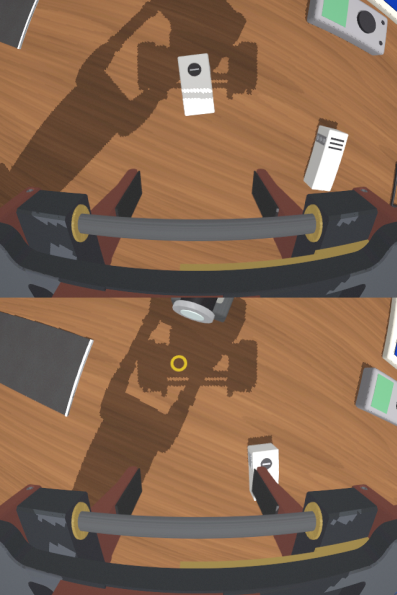

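The wrist view shows B at about (316,137) in w0, seen almost straight down, and C at (527,255). The ring is at (288,106) in w1, giving (.5814,.0445). I fit top-face rectangles by casting the mask onto the face plane.

```bash
cat >> h.py <<'E'
def rect(s,xy,h=.036,rad=.08):
    "white blob near xy cast on plane h -> minAreaRect in mm"
    f=cv2.cvtColor(s["frame"],cv2.COLOR_RGB2HSV)
    m=cv2.inRange(f,(0,0,120),(180,45,255)); m=cv2.morphologyEx(m,cv2.MORPH_CLOSE,np.ones((5,5)))
    best=None
    for c in cv2.findContours(m,0,1)[0]:
        if cv2.contourArea(c)<300: continue
        P=np.array([plane(s,q[0],h)[:2] for q in c])
        R=cv2.minAreaRect((P*1000).astype(np.float32)); d=np.hypot(*(np.array(R[0])/1000-xy))
        if d<rad and (best is None or d<best[0]): best=(d,R,c)
    return best
E
python3 - <<'E'
from h import *
L=lambda i:{k:v[()] if v.shape==() else v for k,v in np.load(f"w{i}.npz").items()}
s=L(0)
for xy in((.484,-.14),(.47,-.38)):
    b=rect(s,xy); print(b[1]); q=cv2.approxPolyDP(b[2],4,True)[:,0]
    for p in q: print(p,plane(s,p,.036)[:2].round(4))
E
```

```text
((486.2431640625, -139.39425659179688), (79.5186767578125, 40.34981155395508), 30.496015548706055)
[334  86] [ 0.5296 -0.1358]
[286  93] [ 0.5088 -0.1028]
[299 186] [ 0.4429 -0.1431]
[345 181] [ 0.4621 -0.1759]
((471.27911376953125, -367.2249755859375), (102.19461059570312, 60.692718505859375), 14.092056274414062)
[515 202] [ 0.5129 -0.3263]
[490 291] [ 0.4272 -0.3489]
[504 305] [ 0.4202 -0.3732]
[530 308] [ 0.4285 -0.4062]
[561 217] [ 0.5244 -0.3843]
```

B's top face fits a 79.5 x 40.3 mm rectangle when cast at 36 mm, so its height is confirmed. Plan: grip near the top with a 50° lean, so one grasp serves all three views and the placing.

```bash
cat >> h.py <<'E'
Z=np.array([0,0,1.]); u3=lambda a:np.array([np.cos(np.radians(a)),np.sin(np.radians(a)),0])
TH=np.radians(50);c_,s_=np.cos(TH),np.sin(TH)
F=np.array([.5814,.0445,0]); CY=4.0
def pick_pose(ctr,dang,L,t,h=.027):
    D=u3(dang); g=np.array([*ctr,h])+D*(t-L/2)
    return pose(g,-c_*Z-s_*D,np.cross(Z,D))
def up_pose(foot,Uang,t,h=.027,U0=.018):
    U=u3(Uang); g=np.array(foot)+Z*t+U*(h-U0)
    return pose(g,-c_*U-s_*Z,np.cross(U,Z))
def above(P,dz): return P[0]+Z*dz,P[1]
E
python3 - <<'E'
from h import *
P=pick_pose((.4862,-.1394),-149.5,.08,.062)
q=r.inverse_kinematics(*P); print(np.round(q))
for U,hd in((180,.018),(90,.020),(0,.018)):
    Q=up_pose(F+Z*.04-hd*u3(CY),U+CY,.062); print(U,r.inverse_kinematics(*Q),r.inverse_kinematics(*above(Q,.12)))
for U in (180,135,90,0):print("mat",U,r.inverse_kinematics(*up_pose((.5,.39,.005),U,.062)))
r.reach(*above(P,.12)); r.wait(.2); s=snap("wrist","w2")
r.servo_line(P[0],None,.08); r.wait(.2); a=r.sense()
r.grab(45); r.wait(.5); b=r.sense(); print(a["contact_force"],b["opening"],b["gripper_force"],b["clock"])
r.servo_line(P[0]+Z*.15,None,.1); print(r.sense()["opening"]); snap("scene","s1"); snap("side","d1")
E
python3 -c "
import cv2,numpy as np
a=cv2.imread('pics/s1.png')[90:330,100:420];b=cv2.imread('pics/d1.png')[120:360,250:570]
cv2.imwrite('pics/v1.png',cv2.resize(np.hstack([a,b]),(800,300)))"
```

```text
[-53. -20. 128.  53.  74. -11.]
180 [ -1.03682904 -35.17098986 126.17987176   4.27672269  49.17928448
 -96.66118798] [ -1.03682904 -37.03029947 115.12446336   3.66244086  62.06346368
 -95.58019806]
90 [ 22.58228368   9.96270267  87.55353544 -37.77242982  95.9044981
  19.13745311] [ 22.58228368   6.32961706  79.13877024 -39.18429216 105.3502491
  11.51865608]
0 [  1.80157829  37.58989967  52.46027078  -1.84225475 129.91447882
  87.13325934] [  1.80157829  36.01713802  42.47359037  -2.26839078 141.4666139
  86.54077195]
mat 180 [ 50.38621046  -7.6833868  109.19368792 -36.51386426  56.32615556
 -24.89700516]
mat 135 [ 54.83087545  17.41242461  82.61521748 -39.31266723  88.54952565
  13.93365574]
mat 90 [ 48.25378295  39.3433875   53.58395402 -28.46104521 116.09350465
  42.23193453]
mat 0 [ 26.02199941  44.6334152   45.92001986  20.07643532 124.76411666
 122.27705084]
[-0.58732936  0.40592766 -0.41555935] 0.03998431308531721 44.99177634716034 7.6667
0.039912601299908625
```

View pics/v1.png

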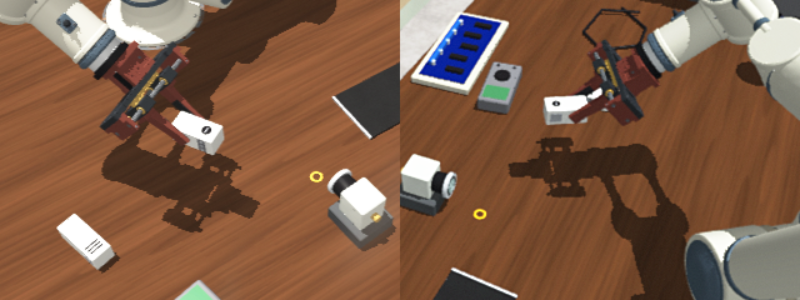

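B is held level at 40 mm opening, trimmer up; C is unmoved at crop (85,240). Now B's left side goes to the camera.

```bash
python3 - <<'E'
from h import *
Q=up_pose(F+Z*.04-.018*u3(CY),180+CY,.062)
r.reach(*above(Q,.12)); r.servo_line(Q[0],None,.1); r.wait(1.3)
snap("scene","s2"); snap("side","d2"); print(r.sense()["opening"],r.sense()["tcp_pos"]-Q[0],r.sense()["clock"])
E
python3 -c "
import cv2,numpy as np
a=cv2.imread('pics/s2.png')[180:270,310:430];b=cv2.imread('pics/d2.png')[210:300,230:350]
cv2.imwrite('pics/v2.png',cv2.resize(np.hstack([a,b]),(800,300),interpolation=cv2.INTER_CUBIC))"
```

```text
0.039680071119213005 [-6.17489773e-07 -8.80231579e-06  5.75023077e-06] 13.7083
```

View pics/v2.png

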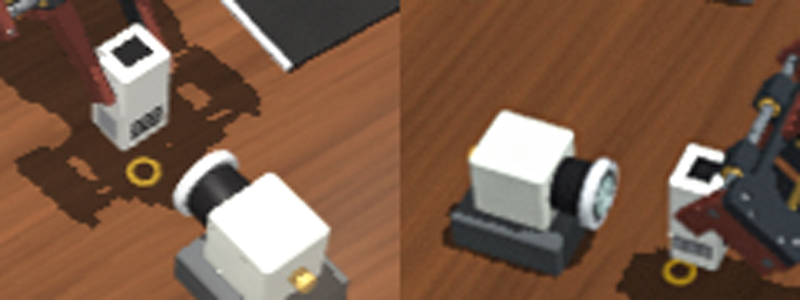

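The module hangs upright with its slots towards the lens; the slots are at scene (354,217). I check that against the focus and then show the other two sides.

```bash
python3 - <<'E'
from h import *
s=snap("scene")
print("slots",plane(s,(354.1-.5,216.6-.5),.06), "want",F, )
R,t=np.array(s["R"]),np.array(s["t"])
v=R@(F+Z*.06)+t; print("proj focus",v[:2]/v[2]*s["fx"]+[s["cx"],s["cy"]])
for U,hd in((90,.020),(0,.018)):
    Q=up_pose(F+Z*.04-hd*u3(CY),U+CY,.062)
    r.servo_line(r.sense()["tcp_pos"]+Z*.12,None,.15)
    r.reach(*above(Q,.12)); r.servo_line(Q[0],None,.1); r.wait(1.4)
    snap("scene",f"s3_{U}"); snap("side",f"d3_{U}"); print(r.sense()["opening"],r.sense()["contact_force"],r.sense()["clock"])
E
python3 -c "
import cv2,numpy as np
f=lambda u:np.hstack([cv2.imread(f'pics/s3_{u}.png')[170:260,310:430],cv2.imread(f'pics/d3_{u}.png')[210:300,230:350]])
cv2.imwrite('pics/v3.png',cv2.resize(np.vstack([f(90),f(0)]),(800,600),interpolation=cv2.INTER_CUBIC))"
```

```text
slots [0.58485568 0.04522103 0.06      ] want [0.5814 0.0445 0.    ]
proj focus [352.47066904 215.24192843]
0.03996711226764966 [ 0.90496657 -0.45546475 -0.91242733] 19.2
0.03960930665158036 [-0.51980094 -0.57701709 -1.89858918] 24.1917
```

View pics/v3.png

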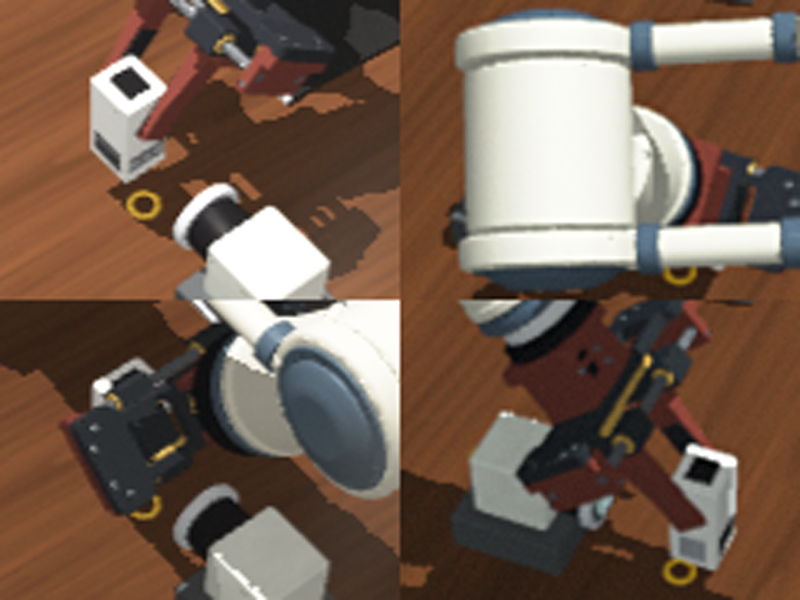

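All three sides of B were shown without contact, and the spot agrees with the focus within calibration bias. Now B goes on the mat.

```bash
cat >> h.py <<'E'
def lower(maxd,step=.001,df=3.):
    f0=r.sense()["contact_force"][2]; p=r.sense()["tcp_pos"]
    for i in range(1,int(maxd/step)+1):
        r.servo_line(p-Z*step*i,None,.02); f=r.sense()["contact_force"][2]
        if f-f0>df: break
    print("lowered",i*step,"dF",f-f0)
E
python3 - <<'E'
from h import *
r.servo_line(r.sense()["tcp_pos"]+Z*.15,None,.15)
Q=up_pose((.5,.39,.005),90,.062)
r.reach(*above(Q,.15)); r.servo_line(Q[0]+Z*.006,None,.1); r.wait(.3)
lower(.01); r.let_go(); r.wait(.3)
tz=-c_*u3(90)-s_*Z
r.servo_line(r.sense()["tcp_pos"]-tz*.09,None,.1); r.servo_line(r.sense()["tcp_pos"]+Z*.06,None,.15)
r.reach((.42,-.33,.36),[180,0,24]);r.wait(.3)
s=snap("wrist","w4"); snap("scene","s4");snap("side","d4")
b=rect(s,(.473,-.38)); print(b[1]); q=cv2.approxPolyDP(b[2],4,True)[:,0]
for p in q: print(p,plane(s,p,.036)[:2].round(4))
print(r.sense()["clock"])
E
python3 -c "
import cv2,numpy as np
a=cv2.imread('pics/s4.png')[80:320,130:530];b=cv2.imread('pics/w4.png')[0:300]
cv2.imwrite('pics/v4.png',np.hstack([cv2.resize(a,(400,240)),cv2.resize(b,(400,187))if 0 else cv2.resize(b,(400,240))]))"
```

```text
lowered 0.007 dF 5.270759810626176
((472.0998229980469, -375.8302307128906), (100.09257507324219, 45.373626708984375), 14.125874519348145)
[383 129] [ 0.5146 -0.3455]
[378 132] [ 0.5105 -0.3428]
[359 233] [ 0.4271 -0.3647]
[365 244] [ 0.4204 -0.3737]
[406 250] [ 0.4302 -0.4094]
[430 139] [ 0.525  -0.3849]
36.3583
```

View pics/v4.png

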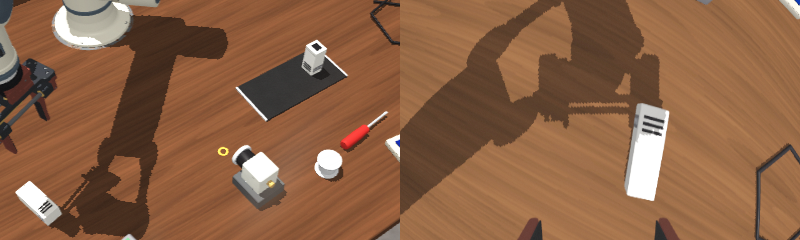

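B stands on the mat at crop (315,57), and C has not been moved. The far edge gives C a centre of (.4727,-.3778) and an axis of -165.7°. For C, the front view at a lean would exceed joint 6, so I stand it up on the bench and regrasp it from above.

```bash
python3 - <<'E'
from h import *
P=pick_pose((.4727,-.3778),-165.7,.1,.075)
S=up_pose((.46,-.13,0),180,.075)
print(r.inverse_kinematics(*P),r.inverse_kinematics(*S))
r.reach(*above(P,.12)); r.wait(.2)
r.servo_line(P[0],None,.08); r.wait(.2); print(r.sense()["contact_force"])
r.grab(45); r.wait(.5); b=r.sense(); print(b["opening"],b["clock"])
r.servo_line(P[0]+Z*.15,None,.1)
r.reach(*above(S,.12)); r.servo_line(S[0]+Z*.008,None,.1); r.wait(.4); print(r.sense()["opening"])
lower(.014); print(r.sense()["tcp_pos"]-S[0])
r.let_go(); r.wait(.4)
tz=-c_*u3(180)-s_*Z
r.servo_line(r.sense()["tcp_pos"]-tz*.07,None,.1); r.servo_line(r.sense()["tcp_pos"]+Z*.08,None,.15)
G=(np.array([.46,-.13,.08+.163]),[180,0,0]); print(r.inverse_kinematics(*G))
r.reach(*above(G,.1)); r.wait(.3)
snap("scene","s5");snap("side","d5");snap("wrist","w5");print(r.sense()["clock"])
E
python3 -c "
import cv2,numpy as np
a=cv2.imread('pics/s5.png')[150:300,180:380];b=cv2.imread('pics/d5.png')[180:330,300:500];w=cv2.resize(cv2.imread('pics/w5.png'),(400,300))
cv2.imwrite('pics/v5.png',np.hstack([cv2.resize(x,(266,200)) for x in (a,b,w)]))"
```

```text
[-69.49709861   0.40188955 110.57896514  53.1607121   72.09515308
 -12.71480184] None
[ 0.8420024  -0.32836737  0.30267724]
0.040087828831236266 40.5583Traceback (most recent call last):
  File "<stdin>", line 9, in <module>
station.IKError: the arm cannot take that pose within its joint ranges
[ WARN:0@0.008] global loadsave.cpp:275 findDecoder imread_('pics/s5.png'): can't open/read file: check file path/integrity
Traceback (most recent call last):
TypeError: 'NoneType' object is not subscriptable
```

C is gripped and lifted; only the staging pose was unreachable. I search for a feasible one.

```bash
python3 - <<'E'
from h import *
ik=r.inverse_kinematics; w=lambda a:(a+180)%360-180
for xy in((.46,-.13),(.52,-.13),(.56,-.14),(.5,-.05)):
  for U in range(-90,271,30):
    S=up_pose((*xy,0),U,.075); tz=-c_*u3(U)-s_*Z
    a=ik(*S);b=ik(*above(S,.12));c=ik(S[0]-tz*.07,S[1])
    g=ik(np.array([*xy,.243]),[180,0,w(U+180)]); g2=ik(np.array([*xy,.343]),[180,0,w(U+180)])
    if all(x is not None for x in(a,b,c,g,g2)): print(xy,U,np.round(a),np.round(g))
for y in(CY-90,CY+180,CY+90): print(ik(np.r_[F[:2]-.02*u3(CY)[:2],.283],[180,0,w(y+270)]))
print(ik(np.array([.5,.27,.248]),[180,0,90]))
E
```

```text
(0.46, -0.13) -90 [-41.   7.  93.  30. 106. 141.] [-20. -12. 104.   0.  89. -20.]
(0.46, -0.13) -60 [-32.  18.  81.  19. 116. 121.] [-20. -12. 104.   0.  89. -50.]
(0.46, -0.13) -30 [-23.  24.  73.   5. 122.  98.] [-20. -12. 104.   0.  89. -80.]
(0.46, -0.13) 0 [-14.  24.  73. -10. 121.  74.] [ -20.  -12.  104.    0.   89. -110.]
(0.46, -0.13) 30 [ -5.  18.  81. -24. 114.  52.] [ -20.  -12.  104.    0.   89. -140.]
(0.46, -0.13) 120 [  5. -31. 127. -38.  70. -17.] [-20. -12. 104.  -0.  89. 130.]
(0.46, -0.13) 270 [-41.   7.  93.  30. 106. 141.] [-20. -12. 104.   0.  89. -20.]
(0.52, -0.13) -90 [-37.  14.  85.  32. 105. 144.] [-18.  -3.  95.   0.  88. -18.]
(0.52, -0.13) -60 [-30.  26.  71.  21. 117. 124.] [-18.  -3.  95.   0.  88. -48.]
(0.52, -0.13) -30 [-21.  33.  62.   7. 125. 101.] [-18.  -3.  95.   0.  88. -78.]
(0.52, -0.13) 0 [-13.  33.  62. -10. 124.  75.] [ -18.   -3.   95.    0.   88. -108.]
(0.52, -0.13) 30 [ -4.  27.  70. -24. 116.  52.] [ -18.   -3.   95.    0.   88. -138.]
(0.52, -0.13) 120 [  4. -20. 118. -39.  67. -15.] [-18.  -3.  95.  -0.  88. 132.]
(0.52, -0.13) 15
[... 802 characters left out ...]
  0.  88. -40.]
(0.5, -0.05) -30 [-16.  27.  70.  11. 122. 107.] [-10.  -8. 100.   0.  88. -70.]
(0.5, -0.05) 0 [ -7.  28.  68.  -5. 123.  82.] [ -10.   -8.  100.    0.   88. -100.]
(0.5, -0.05) 30 [  2.  24.  73. -20. 118.  59.] [ -10.   -8.  100.    0.   88. -130.]
(0.5, -0.05) 120 [ 15. -20. 118. -40.  74.  -6.] [-10.  -8. 100.  -0.  88. 140.]
[  0.92861395   0.12702762  88.08785708   0.          91.7851153
 -93.07138605]
[ 0.92861395  0.12702762 88.08785708  0.         91.7851153  -3.07138605]
[ 9.28613952e-01  1.27027621e-01  8.80878571e+01 -2.54444375e-14
  9.17851153e+01  8.69286140e+01]
[ 2.49387866e+01  1.84816933e+00  8.99381133e+01 -2.54444375e-14
  8.82137174e+01  2.49387866e+01]
```

```bash
python3 - <<'E'
from h import *
U=-60; S=up_pose((.46,-.13,0),U,.075)
r.reach(*above(S,.14)); r.servo_line(S[0]+Z*.008,None,.1); r.wait(.4); print(r.sense()["opening"])
lower(.014); print(r.sense()["tcp_pos"]-S[0])
r.let_go(); r.wait(.4)
tz=-c_*u3(U)-s_*Z
r.servo_line(r.sense()["tcp_pos"]-tz*.07,None,.1); r.servo_line(r.sense()["tcp_pos"]+Z*.08,None,.15)
r.reach((.46,-.13,.343),[180,0,120]); r.wait(.3)
snap("scene","s5");snap("side","d5");snap("wrist","w5");print(r.sense()["clock"])
E
python3 -c "
import cv2,numpy as np
a=cv2.imread('pics/s5.png')[150:300,180:380];b=cv2.imread('pics/d5.png')[180:330,300:500];w=cv2.resize(cv2.imread('pics/w5.png'),(400,300))
cv2.imwrite('pics/v5.png',np.hstack([cv2.resize(x,(266,200)) for x in (a,b,w)]))"
```

```text
0.039836386562385646
lowered 0.009000000000000001 dF 8.709999364823314
[ 5.15581454e-05 -9.72468805e-05  2.07824104e-04]
54.0583
```

View pics/v5.png

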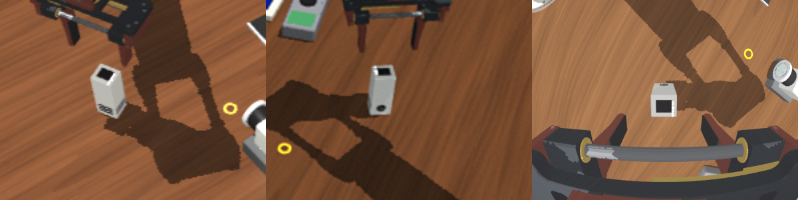

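C stands upright on the bench. I check the window's centre against the expected (.46,-.13) before regrasping.

```bash
python3 - <<'E'
from h import *
s=snap("wrist"); g=cv2.cvtColor(s["frame"],cv2.COLOR_RGB2GRAY)
m=np.zeros_like(g); m[235:275,295:340]=(g[235:275,295:340]<60)*255
n,l,st,c=cv2.connectedComponentsWithStats(m)
j=1+np.argmax(st[1:,4]); print(st[j],c[j],plane(s,c[j],.1))
cc=cv2.findContours((l==j).astype(np.uint8),0,1)[0][0]
print(cv2.minAreaRect((np.array([plane(s,q[0],.1)[:2] for q in cc])*1000).astype(np.float32)))
E
```

```text
[ 299  241   37   28 1010] [316.53663366 254.47425743] [ 0.45912286 -0.12952825  0.1       ]
((459.3329772949219, -129.56326293945312), (22.75606346130371, 18.002233505249023), 29.94504737854004)
```

Within 1 mm, with the yaw as planned. Now I regrasp C from above and show all three sides.

```bash
python3 - <<'E'
from h import *
w=lambda a:(a+180)%360-180
r.servo_line((.4595,-.1297,.243),None,.1); r.wait(.2); r.grab(45); r.wait(.5); print(r.sense()["opening"],r.sense()["contact_force"])
r.servo_line((.4595,-.1297,.40),None,.15)
for k,(psi,hd) in enumerate(((CY-90,.018),(CY+180,.020),(CY+90,.018))):
    p=np.r_[(F-hd*u3(CY))[:2],.283]; o=[180,0,w(psi+270)]
    r.reach(p+Z*.1,o); r.servo_line(p,None,.1); r.wait(1.4)
    snap("scene",f"s6_{k}");snap("side",f"d6_{k}"); print(r.sense()["opening"],r.sense()["contact_force"].round(1),r.sense()["clock"])
    r.servo_line(p+Z*.1,None,.15)
E
python3 -c "
import cv2,numpy as np
f=lambda u:np.vstack([cv2.imread(f'pics/s6_{u}.png')[160:280,310:430],cv2.imread(f'pics/d6_{u}.png')[190:310,230:350]])
cv2.imwrite('pics/v6.png',cv2.resize(np.hstack([f(0),f(1),f(2)]),(798,532),interpolation=cv2.INTER_CUBIC))"
```

```text
0.03953921696860165 [ 0.57344978  0.47222791 -1.27654914]
0.03996556102428336 [-0.3 -0.4 -1.8] 61.4333
0.03984449199847637 [-0.2  0.5 -3. ] 66.3
0.04024806742971487 [ 0.  -0.7 -2.8] 71.1667
```

View pics/v6.png

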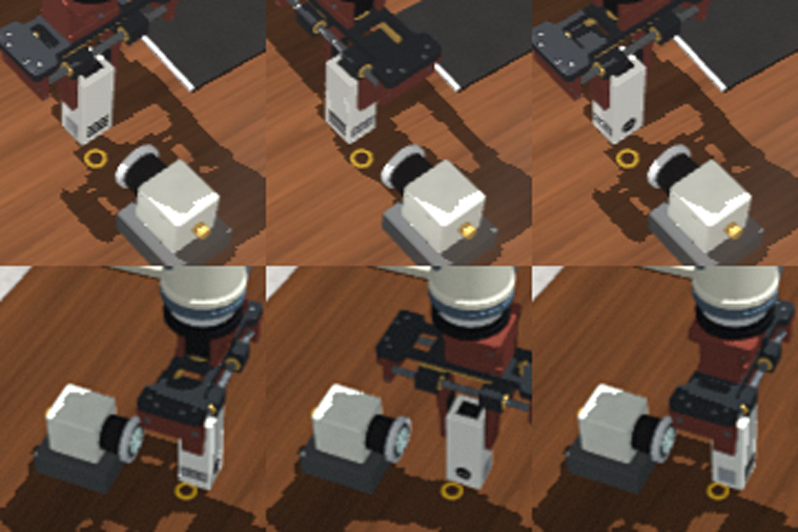

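The panels show the slots, then the screws, then the trimmer facing the lens, upright above the ring, with the camera untouched. Now C goes on the mat.

```bash
python3 - <<'E'
from h import *
r.reach((.5,.27,.40),[180,0,90]); snap("scene","s7a")
r.servo_line((.5,.27,.256),None,.1); r.wait(.3); lower(.014)
r.let_go(); r.wait(.4); r.servo_line((.5,.27,.42),None,.12)
r.reach((.36,.0,.42),[180,0,90]); r.wait(.5); snap("scene","s7");snap("side","d7"); print(r.sense()["clock"],r.sense()["contact_force"])
E
python3 -c "
import cv2,numpy as np
a=cv2.imread('pics/s7.png')[:,100:];b=cv2.imread('pics/d7.png')[130:]
cv2.imwrite('pics/v7.png',np.hstack([cv2.resize(a,(400,356)),cv2.resize(b,(400,356))]))"
```

```text
lowered 0.009000000000000001 dF 7.038697128948435
81.825 [ 0.16792367 -0.15483646  0.88157049]
```

View pics/v7.png

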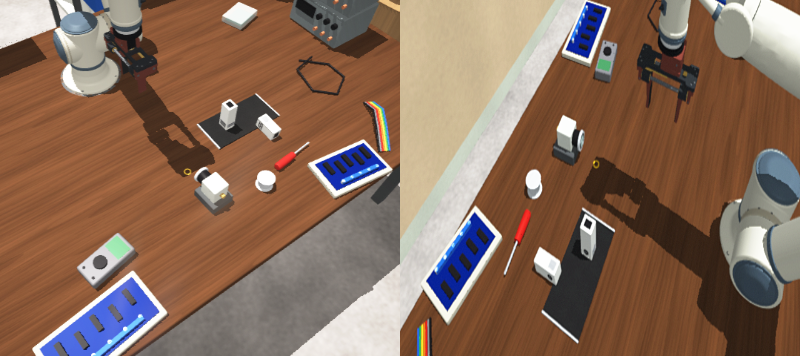

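C stands on the mat at (228,114), but B now lies at the mat's far edge (267,127 left, 546,266 right), so it was knocked over. I look closer.

```bash
python3 - <<'E'
from h import *
for i,y in enumerate((24,)):
    r.reach((.50,.36,.40),[180,0,y]); r.wait(.3); s=snap("wrist","w8"); np.savez("w8.npz",**s)
    for h in(.036,.04): print(rect(s,(.6,.36),h)[1])
    b=rect(s,(.6,.36)); q=cv2.approxPolyDP(b[2],3,True)[:,0]
    for p in q: print(p,plane(s,p,.036)[:2].round(4),plane(s,p,.04)[:2].round(4))
    x,y_=b[2][:,0].mean(0).astype(int); print(x,y_)
a=cv2.imread("pics/w8.png");c=a[max(0,y_-70):y_+70,max(0,x-90):x+90]
d=cv2.imread("pics/d7.png")[440-0:480]; 
s7=cv2.imread("pics/s7.png");d7=cv2.imread("pics/d7.png")
cv2.imwrite("pics/v8.png",np.hstack([cv2.resize(c,(400,311),interpolation=2),cv2.resize(s7[140:220,460:560],(389,311),interpolation=2)]))
print(max(0,x-90),max(0,y_-70))
E
```

```text
((599.9678955078125, 370.4820251464844), (82.81059265136719, 38.018157958984375), 0.09496153146028519)
((599.5974731445312, 370.7117919921875), (81.84748077392578, 37.575992584228516), 0.09490881860256195)
[353  65] [0.6411 0.3873] [0.6403 0.3873]
[316 140] [0.5629 0.3894] [0.5629 0.3894]
[318 146] [0.5585 0.3855] [0.5586 0.3856]
[345 158] [0.5586 0.3583] [0.5587 0.3587]
[353 158] [0.5617 0.3515] [0.5617 0.352 ]
[386  85] [0.6372 0.3521] [0.6364 0.3525]
[385  80] [0.6411 0.3549] [0.6402 0.3553]
351 112
261 42
```

View pics/v8.png

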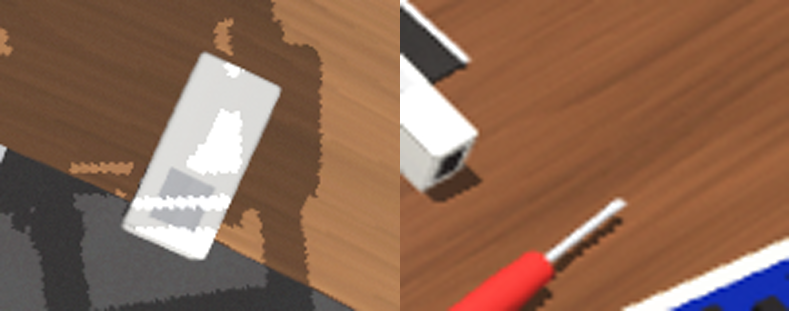

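B lies back-up (clip plate seen at about (340,128) in w8), foot towards the robot and propped on the mat's edge about 4°, centre (.600,.370), axis about 0°. I look for a reachable lean to pick and restand it.

```bash
cat > pb.py <<'E'
from h import *
TL=np.radians(4); D=np.array([np.cos(TL),0,-np.sin(TL)]); UU=np.array([np.sin(TL),0,np.cos(TL)])
T=.058; E=.007  # grasp: above foot, offset from mid-depth towards the back
def poses(th,sg,Ua,foot=(.5,.4,.005)):
    c,s=np.cos(np.radians(th)),np.sin(np.radians(th))
    # lower top edge at x=.639,z=0 ; axis through mid-depth
    g=np.array([.6385,.3705,0])+UU*(.020+E)-D*(.08-T)
    P=pose(g,-c*UU-s*D,sg*np.cross(UU,D))
    U=u3(Ua); Q=pose(np.array(foot)+Z*T+U*E,-c*U-s*Z,sg*np.cross(U,Z)); return P,Q,-c*U-s*Z
E
python3 - <<'E'
from pb import *
ik=r.inverse_kinematics
S=snap("scene")
print("driver",[plane(S,p,.01)[:2].round(3) for p in((472,225),(497,208),(517,193))])
for th in(25,30,35,40,45,50):
  for sg in(1,-1):
    P=poses(th,sg,0)[0]; a=ik(*P);b=ik(*above(P,.12))
    if a is None or b is None: print(th,sg,"no pick");continue
    L=[]
    for U in range(-180,180,30):
        _,Q,tz=poses(th,sg,U)
        if all(ik(*x) is not None for x in(Q,above(Q,.15),(Q[0]-tz*.08,Q[1]))): L.append((U,np.round(ik(*Q)).astype(int).tolist()))
    print(th,sg,np.round(a),L)
E
```

```text
driver [array([0.738, 0.285]), array([0.735, 0.37 ]), array([0.729, 0.444])]
25 1 [ 23.  53.  33.  13. 120. -63.] [(-180, [60, -3, 118, -77, 54, 14]), (120, [60, 39, 66, -56, 109, 28]), (150, [64, 19, 94, -65, 84, 22])]
25 -1 [ 23.  53.  33.  13. 120. 117.] [(-120, [16, -16, 130, 79, 40, -8]), (-90, [7, 7, 108, 69, 74, -21]), (-60, [9, 28, 82, 59, 99, -28]), (-30, [15, 48, 54, 50, 123, -34])]
30 1 [ 23.  59.  26.  15. 126. -62.] [(-180, [58, -5, 117, -68, 52, 6]), (-150, [40, -23, 132, -38, 15, -48]), (90, [52, 55, 40, -44, 130, 37]), (120, [59, 37, 67, -52, 107, 27]), (150, [63, 17, 93, -61, 82, 19])]
30 -1 [ 23.  59.  26.  15. 126. 118.] [(-150, [40, -23, 132, -38, 15, 132]), (-120, [17, -17, 127, 67, 40, 4]), (-90, [8, 5, 108, 64, 72, -16]), (-60, [10, 26, 82, 55, 97, -26]), (-30, [16, 45, 56, 46, 120, -35])]
35 1 no pick
35 -1 no pick
40 1 no pick
40 -1 no pick
45 1 no pick
45 -1 no pick
50 1 no pick
50 -1 no pick
```

```bash
python3 - <<'E'
from pb import *
P,Q,tz=poses(30,1,150)
r.reach(*above(P,.12)); r.wait(.2); r.servo_line(P[0],None,.06); r.wait(.2); print(r.sense()["contact_force"].round(1))
r.grab(45); r.wait(.5); print(r.sense()["opening"])
r.servo_line(P[0]+Z*.12,None,.1)
r.reach(*above(Q,.15)); r.wait(.3); print(r.sense()["opening"]); snap("side","d9"); snap("scene","s9"); print(r.sense()["clock"])
E
python3 -c "
import cv2,numpy as np
a=cv2.imread('pics/s9.png')[60:260,360:560];b=cv2.imread('pics/d9.png')[260:480,180:400]
cv2.imwrite('pics/v9.png',np.hstack([cv2.resize(a,(400,400)),cv2.resize(b,(400,400))]))"
```

```text
[ 0.2  0.1 -0. ]
0.035921845485066155
0.036083728014371375
93.0167
```

View pics/v9.png

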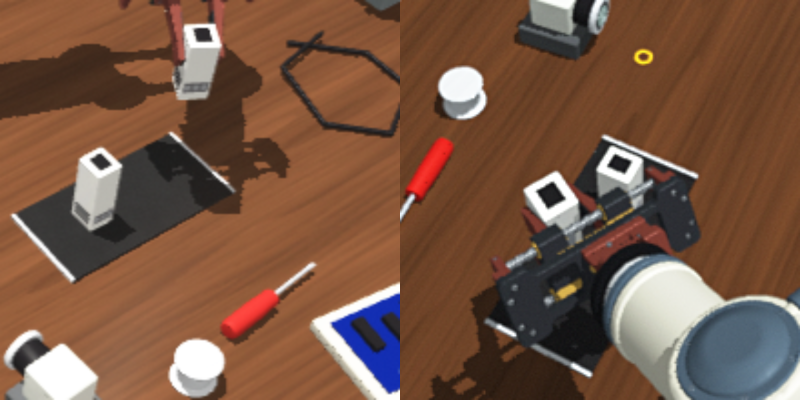

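B is held upright above the mat and C is still standing. I set B down.

```bash
python3 - <<'E'
from pb import *
P,Q,tz=poses(30,1,150)
r.servo_line(Q[0]+Z*.008,None,.1); r.wait(.3); lower(.016,df=2.5)
r.let_go(); r.wait(.5); r.servo_line(r.sense()["tcp_pos"]-tz*.08,None,.08); r.servo_line(r.sense()["tcp_pos"]+Z*.15,None,.15)
r.reach((.36,.0,.42),[180,0,90]); r.wait(1); snap("scene","s10");snap("side","d10"); print(r.sense()["clock"])
E
python3 -c "
import cv2,numpy as np
a=cv2.imread('pics/s10.png')[:,100:];b=cv2.imread('pics/d10.png')[130:]
cv2.imwrite('pics/v10.png',np.hstack([cv2.resize(a,(400,356)),cv2.resize(b,(400,356))]))"
```

```text
lowered 0.009000000000000001 dF 4.980349749466076
103.6
```

View pics/v10.png

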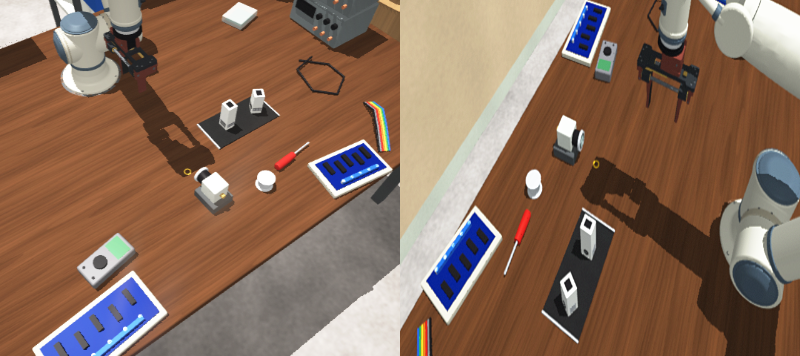

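Both modules stand on the mat, at (228,114) and (257,100), and the camera and bystanders have not moved.

```bash
python3 -c "
from station import r
print(r.hand_in())"
```

```text
the job is handed in; nothing more can be done
None
```

The job is handed in at about 104 s of the 210 s: only the middle and tallest modules were there, each was shown left, front, right in that order, and both now stand on the mat; the middle one was found lying half off it after the tallest was set down (cause not checked), so I stood it back up, with the camera and bystanders unmoved.

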